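Switch the station to the green-dot antenna and key up

ROBOT

A 6-joint arm with a two-finger parallel gripper is mounted at the origin on the work surface. World frame = base frame: x ahead of the robot, y to its left, z up, the work surface at z = 0. Lengths are in m, angles in rad, forces in N, time in s.
With the tool pointing down it reaches from about 0.3 to 0.775 m from the base axis. Payload 14.6 kg.
Tool frame: the origin (TCP) lies midway between the tips of the shut fingers; the grasp point (between the pads) lies 19 mm behind it; z points along the fingers, x is the direction in which the jaws open and shut, and the axes are right-handed (so a half turn about z gives the same grasp; the last joint's range is limited). The gripper opens to 94 mm and grips with 3 to 60 N. Pads are 16 mm wide; open, the fingers measure 119 mm over their backs; the gripper's body (75 mm by 177 mm) begins 78 mm behind the grasp point.
Start: joints at [-1.405, 0.3, 1.521, -0, 1.321, -0.067], TCP at [0.127, -0.535, 0.205] pointing down, gripper open.
Joint ranges: [-3.03, 3.03], [-0.79, 2.21], [0.23, 2.52], [-1.04, 4.18], [0, 3.07], [-2.55, 2.55]. Speed limits (rad/s): [2.22, 2.22, 2.57, 3.14, 3.14, 3.14].

INTERFACE

Orientations are given as a unit quaternion [w, x, y, z].
In Python, from cell import bot gives the robot as it stands. Calls block until the motion is done:
- bot.move_ptp(position, orientation): joint-space move of the TCP to a pose.
- bot.move_linear(position, speed=0.15, frame=None, stop_force=None): straight line of the TCP; frame=None keeps the orientation; speed is the mean speed in m/s. With stop_force (N) it stops when the force on the tool has changed by that much, and returns True; else False.
- bot.goto_joints(angles): joint-space move.
- bot.gripper_open() and bot.grasp(strength=None): open the fingers fully, or close them until they stop; strength is the grip in N (None keeps the last).
- bot.dwell(seconds).
- bot.solve_ik(position, orientation): joint angles nearest the present ones, or None.
- bot.get_image(name): name is "scene" or "top" or "wrist"; returns the picture (420x560x3 uint8, red, green, blue); there is no depth.
- bot.camera_params(name): a dict with "mtx" (3x3 intrinsics, pixels), "R" (3x3) and "t" (3): a world point X has camera coordinates R X + t. Camera axes: x right, y down, z forward; pixel columns grow to the right and rows downward; lengths in m; the calibration is good to about 2 mm. A picture is of the moment at which its call begins: read the wrist's pose just before it. camera_params takes no time and is no camera call; for the wrist camera it gives the pose at the moment of the call.
A pose or a line that the arm cannot do raises bot.IKError and nothing moves.
- bot.sign_off(): hands the job in, once; it reports no verdict.
Readings, each from a call of its own:
- bot.current_time_s(): time.
- bot.current_joint_positions(): joint angles.
- bot.current_joint_velocities(): joint speeds.
- bot.current_tau(): joint torques, N m.
- bot.current_tool_pos(): TCP position.
- bot.current_eef_rot(): TCP orientation.
- bot.current_wrist_force(): force on the tool from outside, world axes, zero at the start.
- bot.current_ft_torque(): the same for the moment, N m.
- bot.current_grip_width(): finger opening in m.
Only numpy, scipy, OpenCV 4.12 (cv2) and the standard library are available. Lean on these libraries where they do the work, as an engineer would, in place of code of your own. Each camera call takes 0.05 s, during which the arm holds its last target. There are 200 camera calls.

TASK

Put the radio station on the antenna marked with the green dot: with a fingertip, turn the knurled knob of the antenna selector one click, from the white dot to the green dot, without taking the knob between the fingers. Once it has clicked in, and never before, press the knob of the Morse key right down with a fingertip, keep it down for about a second as for a test transmission, and let it come up again. Neither pick up nor shift the key, and leave everything else on the bench alone.

Things in the scene. Friction and masses are not known exactly. Their poses are not given: they have to be found in the camera images.
- selector_box: Antenna selector: grey die-cast box screwed to the bench, 104 (its x) x 130 (its y) x 45 mm high, black knurled knob in the middle of its flat top. Origin: centre of the underside, on the knob's axis; z up. Six coaxial plugs stick out 46 mm from its +x side, under 32 mm high. The top's -x half is bare. It is fixed; loose things stand round it.
- selector (a joint): Angle of the knurled knob, rad, counter-clockwise from above positive: 0 = white dot, +-0.785 = the dots beside it, stops at +-1.63. It starts at white. It clicks every 0.785 rad: the torque against turning peaks at about 0.08 N m some 0.2 rad out of a click; past half-way (0.39 rad) it springs on into the next click by itself.
- selector_top (a point): Centre of the flat top of the selector knob, on its vertical axis, 69 mm above the bench. The knob is a plain upright round 50 mm in diameter and 22 mm high with a finely knurled black rim (friction about 1 against a fingertip), its underside 2 mm above the box; a white line on its top runs from the middle to the rim and shows where it points.
- selector_index (a point): Point that turns with the selector knob: where the knob's white line, carried on outwards, crosses the circle of dots (40 mm from the axis, at the level of the top of the box, 45 mm above the bench).
- green_dot: Green dot, 14 mm wide and 1.2 mm thick, flat on top of the selector box, 40 mm from the knob's axis; origin: its centre, on the top of the box (45 mm above the bench). It marks the wanted position.
- red_dot: Red dot, as the green one, on the other side of the white dot: not wanted.
- morse_key: Straight Morse key, loose on the bench on rubber feet, 0.8 kg: aluminium base 150 (its x) x 84 (its y) mm, top at 16 mm; a brass lever lies along x above its middle, with a flat black round press knob on the -x end. Origin: centre of the underside of the base; z up.
- key_lever (a joint): Angle of the key's lever in rad: 0 up (at rest), 0.055 right down on its stop. A spring brings it up; the knob needs about 1.3 N to start and 3 N at the bottom and moves down 3.9 mm.
- key_knob (a point): Centre of the top of the key's press knob, 28 mm across on top (34 mm below), 55 mm above the bench when up; 50 mm from the key's origin along the key's -x. It moves with the lever.
- mug: Blue ceramic mug, 80 mm wide, 92 mm high, origin at the centre of its underside. Bystander.
- can: Red drinks can, 66 mm wide, 115 mm high, origin at the centre of its underside. Bystander.
- handheld: Black handheld radio standing upright, 32 x 56 x 115 mm with an aerial to 200 mm; origin at the centre of its underside. Bystander.
- tape: Roll of black tape lying flat, 70 mm wide, 19 mm high; origin at the centre of its underside. Bystander.
- screwdriver: Screwdriver with orange handle lying flat, 180 mm long along its x. Bystander. Its origin lies on its axis.
- adapter: Small steel and brass coaxial adapter standing on end, 24 mm wide, 37 mm high; origin at the centre of its underside. It stands between selector and key. Bystander.
- multimeter: Yellow multimeter lying flat, 150 x 75 x 45 mm; origin at the centre of its underside. Bystander.
- white_dot (a point): White dot on top of the selector box, where the knob points at the start: 14 mm wide, 40 mm from the knob's axis along the box's +x. The other dots lie on the same circle: green and red 45 degrees either side of white (which is on which side varies), yellow at +90 and blue at -90 degrees (counter-clockwise positive).
There are look-alikes about, which are no part of the job. Leave any orange look-alike of the selector_box alone.

How it is judged:
By the outcome, as a careful person would: the job done as asked, in the order asked, and still so for the second after the job is handed in, with the robot touching nothing.
It also fails if it takes over 45 s, if anything falls off the work surface, if the arm or the gripper's body presses on something with over 40 N, if the wrist force passes 120 N, or if a joint passes its speed limit or range.

## Working session

There is one attempt and no reset: what is moved stays moved. The work goes in short steps, each a Python script; the robot and the scene stay as the last script left them, time stands still between calls to the robot, and variables do not carry over. Pictures are saved under pics/ and viewed, about 8 in all and at most 12, crops included, and the job is handed in when it is done.

```bash
mkdir -p pics; ls
python3 - <<'E'
from cell import bot
import cv2
for n in("top","scene"):
    cv2.imwrite(f"pics/{n}0.png",cv2.cvtColor(bot.get_image(n),cv2.COLOR_RGB2BGR))
    print(bot.camera_params(n))
print(bot.current_time_s(),bot.current_eef_rot(),bot.current_grip_width())
E
```

```text
pics
{'mtx': array([[524.86579976,   0.        , 270.60208345],
       [  0.        , 524.86579976, 214.73925915],
       [  0.        ,   0.        ,   1.        ]]), 'R': array([[ 0.00617318, -0.99958482,  0.02814394],
       [-0.99637012, -0.00853804, -0.08469763],
       [ 0.08490276, -0.02751893, -0.99600915]]), 't': array([-0.02828552,  0.50100098,  1.30251298])}
{'mtx': array([[504.92231262,   0.        , 274.35575137],
       [  0.        , 504.92231262, 209.13056835],
       [  0.        ,   0.        ,   1.        ]]), 'R': array([[ 0.2299805 ,  0.97315542,  0.00880301],
       [ 0.81646324, -0.1880119 , -0.54592977],
       [-0.52961944,  0.13274054, -0.8377847 ]]), 't': array([-0.11597137, -0.38446216,  1.93613174])}
0.1 [-3.39115893e-04  7.84442547e-01 -6.20201281e-01 -3.82069600e-04] 0.09423859524783366
```

View pics/top0.png

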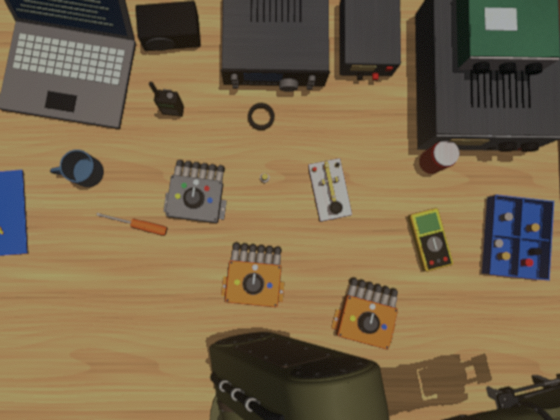

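View pics/scene0.png

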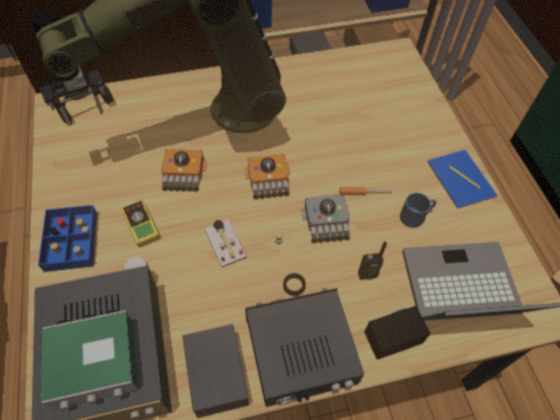

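The grey selector's knob is at about (193,198) in the top view with its plugs facing up the image. The Morse key's knob is at about (336,207) and the adapter at (264,179). I'll enlarge that region.

```bash
cat > h.py <<'E'
import numpy as np, cv2
def px2w(c,u,v,z):
    d=c["R"].T@np.linalg.solve(c["mtx"],[u,v,1.]); o=-c["R"].T@c["t"]
    return o+d*(z-o[2])/d[2]
def w2px(c,X):
    p=c["mtx"]@(c["R"]@np.asarray(X,float)+c["t"]); return p[:2]/p[2]
def save(n,im): cv2.imwrite(f"pics/{n}.png",cv2.cvtColor(im,cv2.COLOR_RGB2BGR))
E
python3 - <<'E'
from cell import bot
from h import *
c=bot.camera_params("top")
for n,u,v,z in [("knob",193,198,.069),("white",196,183,.046),("keyknob",336,207,.055),("adapter",264,179,.03),("keyfar",325,165,.03)]: print(n,px2w(c,u,v,z).round(4))
im=bot.get_image("top")[150:240,150:370]
save("top1",cv2.resize(im,None,fx=3.6,fy=3.6,interpolation=cv2.INTER_CUBIC))
E
```

```text
knob [0.5363 0.1655 0.069 ]
white [0.5765 0.1616 0.046 ]
keyknob [ 0.5189 -0.1852  0.055 ]
adapter [ 0.5908 -0.0072  0.03  ]
keyfar [ 0.6282 -0.1615  0.03  ]
```

View pics/top1.png

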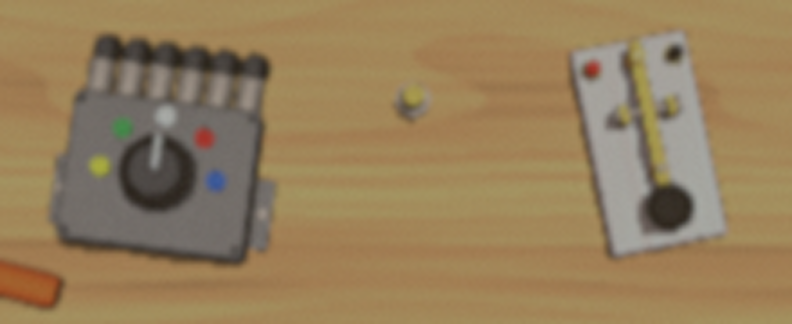

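Green lies on the counter-clockwise side, next to yellow. Next I'll shut the fingers and take wrist-camera views of both objects to refine their positions.

```bash
cat >> h.py <<'E'
from scipy.spatial.transform import Rotation as Ro
def down(yaw):  # tool z down, tool x at world yaw
    R=np.array([[np.cos(yaw),np.sin(yaw),0],[np.sin(yaw),-np.cos(yaw),0],[0,0,-1]])
    q=Ro.from_matrix(R).as_quat(); return q[[3,0,1,2]]
E
python3 - <<'E'
from cell import bot
from h import *
bot.grasp(10)
c0=bot.current_joint_positions()
for yaw in (np.pi/2,-np.pi/2):
    print(yaw,bot.solve_ik([.5,.165,.1],down(yaw)),bot.solve_ik([.52,-.185,.1],down(yaw)))
for i,(p) in enumerate([[.52,-.185,.26],[.48,.165,.26]]):
    bot.move_ptp(p,down(np.pi/2 if bot.solve_ik(p,down(np.pi/2)) is not None else -np.pi/2))
    c=bot.camera_params("wrist"); im=bot.get_image("wrist"); save(f"w{i}",im); np.savez(f"w{i}.npz",**c)
    print(bot.current_tool_pos(), -c["R"].T@c["t"], bot.current_grip_width(), bot.current_time_s())
    for X in ([.536,.1655,.069],[.519,-.185,.055]): print(w2px(c,X))
a,b=[cv2.imread(f"pics/w{i}.png") for i in (0,1)]
cv2.imwrite("pics/w01.png",cv2.resize(np.hstack([a,b]),(800,300),interpolation=cv2.INTER_AREA))
E
```

```text
1.5707963267948966 [ 2.49178640e-01  3.61608528e-01  1.70089018e+00 -4.44089210e-16
  1.07909394e+00 -1.32161769e+00] [-4.08166814e-01  4.12964793e-01  1.62776023e+00 -4.44089210e-16
  1.10086763e+00 -1.97896314e+00]
-1.5707963267948966 [ 2.49178640e-01  3.61608528e-01  1.70089018e+00 -4.44089210e-16
  1.07909394e+00  1.81997497e+00] [-4.08166814e-01  4.12964793e-01  1.62776023e+00 -4.44089210e-16
  1.10086763e+00  1.16262951e+00]
[ 0.51972765 -0.18562594  0.25988473] [ 0.44043491 -0.18716106  0.43947506] 0.0007962744170383015 3.5333
[579.62670735 201.68781104]
[280.19908615 185.82682214]
[0.48039643 0.16410961 0.25995832] [0.40099369 0.16256    0.439529  ] 0.0007287813444249525 4.9083
[280.9261103 234.1507527]
[ -3.96840476 217.7946006 ]
```

View pics/w01.png

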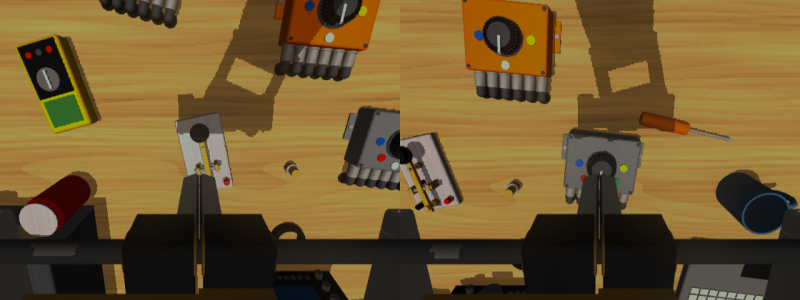

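The key knob shows clearly in the left image, at about (280,186) in full pixels. The fingers partly hide the selector, so I'll shift the view.

Run:
```python
from cell import bot
from h import *
bot.move_linear([.60,.165,.27],speed=.25)
c=bot.camera_params("wrist"); im=bot.get_image("wrist"); save("w2",im); np.savez("w2.npz",**c)
u,v=w2px(c,[.536,.1655,.06]).astype(int); k=w2px(np.load("w0.npz"),[.519,-.185,.055]).astype(int)
print(u,v,k)
a=cv2.imread("pics/w2.png"); x0,y0=max(u-75,0),max(v-75,0)
a=a[y0:y0+150,x0:x0+150]; b=cv2.imread("pics/w0.png")[k[1]-75:k[1]+75,k[0]-75:k[0]+75]
print(x0,y0,k-75,a.shape)
cv2.imwrite("pics/crop2.png",np.hstack([cv2.resize(t,(400,400),interpolation=cv2.INTER_CUBIC) for t in (a,b)]))
```

```text
280 131 [280 185]
205 56 [205 110] (150, 150, 3)
```

View pics/crop2.png

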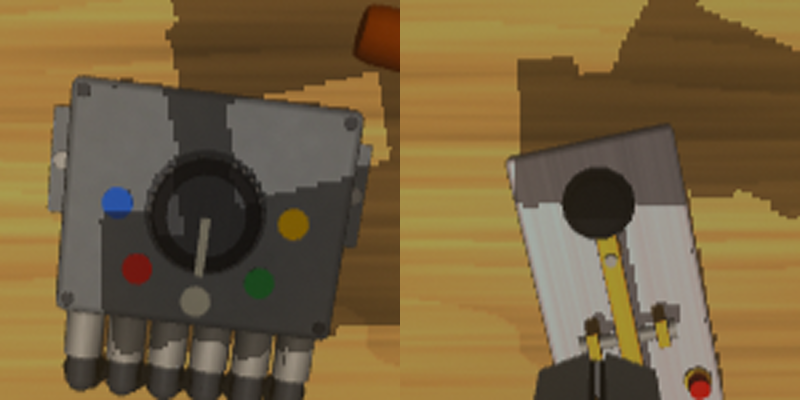

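In the left crop the dots are blue (117,203), yellow (293,224), white (195,301) and green (258,283). In the right crop the key knob is at about (198,202). I'll compute the selector axis and yaw, then go to a standoff beside the knob.

Run:
```python
from cell import bot
from h import *
c=np.load("w2.npz"); s=150/400
g={n:px2w(c,205+u*s,56+v*s,.046) for n,u,v in [("b",117,203),("y",293,224),("r",137,269),("w",195,301),("g",258,283)]}
o=(g["b"]+g["y"])/2
for n in g: d=g[n]-o; print(n,g[n].round(4),np.hypot(*d[:2]).round(4),np.degrees(np.arctan2(d[1],d[0])).round(1))
print("axis",o,"top",px2w(c,205+205*s,56+212*s,.069))
k=px2w(np.load("w0.npz"),205+198*s,110+202*s,.055); print("key",k)
```

```text
b [0.5367 0.1275 0.046 ] 0.04 -96.7
y [0.5461 0.207  0.046 ] 0.04 83.3
r [0.5663 0.1359 0.046 ] 0.04 -51.6
w [0.5811 0.1626 0.046 ] 0.0399 -6.8
g [0.5728 0.1916 0.046 ] 0.0397 37.9
axis [0.5414419  0.16728238 0.046     ] top [0.5396031  0.16690463 0.069     ]
key [ 0.51890326 -0.18613651  0.055     ]
```

```bash
cat > turn.py <<'E'
from h import *
A=np.array([.541,.167]); Z=.055
def pose(phi,r,z=Z):
    f=np.radians(phi); return [*(A+r*np.array([np.cos(f),np.sin(f)])),z], down(f-np.pi/2)
def nt(bot,phi):   # force on tool: outward normal, tangential (CCW), vertical
    F=bot.current_wrist_force(); f=np.radians(phi)
    return np.array([F[0]*np.cos(f)+F[1]*np.sin(f), -F[0]*np.sin(f)+F[1]*np.cos(f), F[2]])
E
python3 - <<'E'
from cell import bot
from turn import *
phi=150
for p in (150,215): print(bot.solve_ik(*pose(p,.033)))
bot.move_ptp(*pose(phi,.055,.13))
bot.move_linear(pose(phi,.055)[0],speed=.1)
bot.dwell(.2); print(nt(bot,phi))
hit=bot.move_linear(pose(phi,.027)[0],speed=.02,stop_force=5)
bot.dwell(.1); P=bot.current_tool_pos()
print(hit,P,"r",np.hypot(*(P[:2]-A)),nt(bot,phi),bot.current_time_s())
E
```

```text
[ 2.76581191e-01  4.59731491e-01  1.68050651e+00 -4.44089210e-16
  1.00135465e+00 -7.70616360e-01]
[ 2.12018919e-01  4.41820453e-01  1.70778026e+00 -4.44089210e-16
  9.91991942e-01 -1.96964265e+00]
[-0.61116479 -0.87557218 -0.21857172]
True [0.5101401  0.18465987 0.05462086] r 0.03555564955355852 [2.63705228 0.3686896  3.04176387] 8.4917
```

Run:
```python
from cell import bot
from turn import *
phi=150.; r=.0345; target=9.
b=np.array([-.6,-.9,-.2])
for i in range(4):
    bot.move_linear(pose(phi,r)[0],speed=.02); f=nt(bot,phi)-b
    print(round(r,4),f.round(1))
    if f[0]>target-1: break
    r-=.0005
while phi<172:
    phi+=2.5; p,q=pose(phi,r); bot.move_linear(p,speed=.03,frame=q)
    f=nt(bot,phi)-b; P=bot.current_tool_pos()
    print(phi,round(r,4),"act",np.hypot(*(P[:2]-A)).round(4),np.degrees(np.arctan2(*(P[:2]-A)[::-1])).round(1)%360,f.round(1))
    if f[0]>25: print("stop"); break
    r+=np.clip((f[0]-target)*.0001,-.0006,.0006)
np.save("st.npy",[phi,r])
print(bot.current_time_s())
im=bot.get_image("top")[150:240,150:240]; save("t3",cv2.resize(im,None,fx=4,fy=4,interpolation=cv2.INTER_CUBIC))
```

```text
0.0345 [8.3 0.6 3.9]
152.5 0.0345 act 0.0353 152.7 [ 7.  -0.2  2.1]
155.0 0.0343 act 0.0353 155.0 [ 9.  -1.5  1.9]
157.5 0.0343 act 0.0352 157.4 [ 8.8 -1.3  2.5]
160.0 0.0343 act 0.0352 159.8 [ 8.4 -1.6  2.5]
162.5 0.0342 act 0.0352 162.3 [ 8.8 -1.3  3. ]
165.0 0.0342 act 0.0351 164.9 [ 9.  -2.2  2.2]
167.5 0.0342 act 0.0351 167.5 [ 8.9 -2.   2.3]
170.0 0.0342 act 0.0351 170.1 [ 7.9 -1.2  4. ]
172.5 0.0341 act 0.035 172.8 [8.  0.9 3.4]
10.9917
```

The tangential force peaked and then changed sign at 22.5°, so the knob is turning with the finger. I'll continue to 45° and withdraw.

Run:
```python
from cell import bot
from turn import *
phi,r=np.load("st.npy"); target=8.; b=np.array([-.6,-.9,-.2])
while phi<194:
    phi+=2.5; p,q=pose(phi,r); bot.move_linear(p,speed=.03,frame=q)
    f=nt(bot,phi)-b; print(phi,round(r,4),f.round(1))
    if f[0]>25: print("stop"); break
    r+=np.clip((f[0]-target)*.0001,-.0006,.0006)
bot.move_linear(pose(phi,.055)[0],speed=.05)
bot.move_linear(pose(phi,.055,.15)[0],speed=.15)
bot.move_linear([.60,.165,.27],speed=.25,frame=down(np.pi/2))
bot.dwell(.2)
im=bot.get_image("wrist")[56:206,205:355]; save("w4",cv2.resize(im,(400,400),interpolation=cv2.INTER_CUBIC))
print(bot.current_time_s())
```

```text
175.0 0.034 [8.9 1.7 4.5]
177.5 0.0341 [6.9 2.8 3.3]
180.0 0.034 [8.4 3.7 3.1]
182.5 0.034 [7.3 4.  3.3]
185.0 0.0339 [7.1 3.1 3.2]
187.5 0.0338 [6.6 2.5 3.4]
190.0 0.0337 [8.4 2.  3.8]
192.5 0.0337 [7.3 1.1 3.3]
195.0 0.0337 [ 7.3 -0.2  3. ]
15.7083
```

View pics/w4.png

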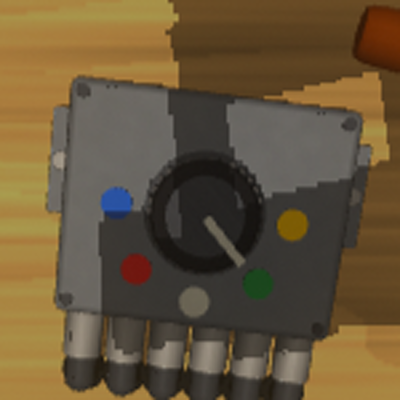

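The knob's white line now points exactly at the green dot at (258,283), so it has clicked in. Next is the Morse key.

Run:
```python
from cell import bot
from h import *
x,y=.519,-.186; q=down(np.pi/2)
bot.move_ptp([x,y,.13],q); bot.move_linear([x,y,.064],speed=.08); bot.dwell(.3)
f0=bot.current_wrist_force(); print(bot.current_tool_pos(),f0.round(2))
for z in np.arange(.058,.046,-.001):
    bot.move_linear([x,y,z],speed=.03)
    f=bot.current_wrist_force()-f0; print(z.round(4),bot.current_tool_pos()[2].round(4),f.round(1))
    if f[2]>8: break
t=bot.current_time_s(); bot.dwell(1.0)
print("held",bot.current_time_s()-t,bot.current_tool_pos().round(4),(bot.current_wrist_force()-f0).round(1))
save("s5",bot.get_image("scene")[180:300,160:300])
bot.move_linear([x,y,.07],speed=.05); bot.move_linear([x,y,.26],speed=.2)
bot.dwell(.2); a=bot.get_image("wrist"); save("w5",a); print(bot.current_time_s())
b=bot.get_image("top"); save("top5",b)
cv2.imwrite("pics/f5.png",cv2.cvtColor(np.vstack([a[:,:],]),cv2.COLOR_RGB2BGR))
```

```text
[ 0.51909113 -0.18605603  0.06424305] [-0.21 -0.46  0.6 ]
0.058 0.0577 [-0.8  0.4 -1.2]
0.057 0.057 [ 0.5  0.5 -1.3]
0.056 0.056 [ 0.2 -0.6 -0.6]
0.055 0.0551 [-0.8 -0.8  1.1]
0.054 0.054 [-1.2 -0.8  2. ]
0.053 0.053 [-2.  -0.7  2.1]
0.052 0.0521 [-2.6 -2.   3.3]
0.051 0.0516 [-7.1 -0.2  9.9]
held 1.0 [ 0.519  -0.1861  0.0516] [-6.3 -0.4 10.2]
23.4583
```

View pics/f5.png

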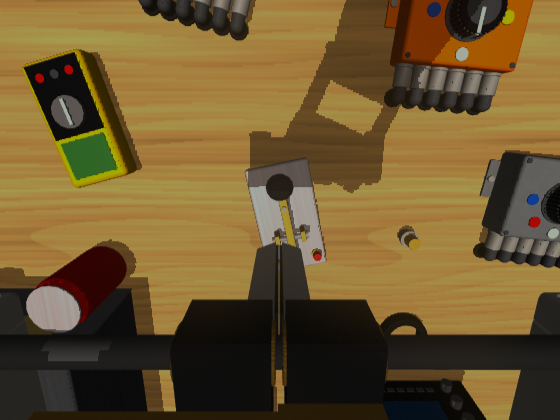

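Run:
```python
import cv2,numpy as np
a,b=[cv2.imread(f"pics/{n}.png",0).astype(np.float32) for n in("w0","w5")]
for s in (np.s_[155:245,240:330],np.s_[40:200,20:140],np.s_[220:255,390:425]): print(cv2.phaseCorrelate(a[s],b[s]), np.abs(a[s]-b[s]).mean())
a,b=[cv2.imread(f"pics/{n}.png",0) for n in("top0","top5")]
ys,xs=np.where(cv2.absdiff(a,b)[:300,:300]>60); print(len(ys), list(zip(xs,ys))[:15])
```

```text
((0.19810398697033804, 0.7961076138667096), 1.0257426556245781) 3.6707408
((0.12569341631154174, 0.6801840667371266), 1.033167821764946) 2.9634895
((0.2975391225681605, 1.214050483074569), 0.9961378143893348) 6.797551
235 [(np.int64(193), np.int64(188)), (np.int64(194), np.int64(188)), (np.int64(187), np.int64(189)), (np.int64(193), np.int64(189)), (np.int64(194), np.int64(189)), (np.int64(186), np.int64(190)), (np.int64(187), np.int64(190)), (np.int64(188), np.int64(190)), (np.int64(193), np.int64(190)), (np.int64(187), np.int64(191)), (np.int64(188), np.int64(191)), (np.int64(189), np.int64(191)), (np.int64(188), np.int64(192)), (np.int64(189), np.int64(192)), (np.int64(189), np.int64(193))]
```

The key's image shift matches that of the multimeter, which nothing touched. That is camera-pose offset, so the key did not move. Handing in.

```bash
python3 -c "
from cell import bot
print(bot.current_wrist_force().round(1),bot.current_time_s()); bot.sign_off()"
```

```text
[0.2 0.9 0.4] 23.5083
the job is handed in; nothing more can be done
```

The job is done and handed in at 23.5 s. The selector is on green, and after that the Morse key was pressed right down for just over a second and released.

- **Selector:** I turned the knob counter-clockwise by its rim with the closed fingertips, using about 8 N. The tangential force reversed half-way and was back near zero at 45°. After the finger withdrew, the wrist camera showed the white line pointing at the green dot.
- **Morse key:** It met the stop after about 3.5 mm of travel, where the force jumped from 3.3 to 10 N. That is slightly under the nominal 3.9 mm, but I touched down in 1 mm steps. I held it down for 1.0 s plus a camera frame, then lifted clear.
- **Sideways force on the key:** The fingertip felt about 6–7 N sideways at the bottom of the press. In the before and after pictures the key shifted 0.8 px, against 0.7 px for the untouched multimeter, so it did not move by any amount I could measure.
- **Other checks:** The adapter's small image patch shifted 1.2 px. I put that down to the camera offset, because the arm never went near it. The last wrist force reading was about 1 N, with the robot clear of everything.
- **Not checked:** I did not measure the lever's angle after release; I only saw the key looking normal in the last wrist picture.

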